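Fetch the tea strainer from behind the canister and tumbler

ROBOT

A 7-joint arm with a two-finger parallel gripper is mounted at the origin on the work surface. World frame = base frame: x ahead of the robot, y to its left, z up, the work surface at z = 0. Lengths are in m, angles in rad, forces in N, time in s.
With the tool pointing down it reaches from about 0.4 to 0.9 m from the base axis. Payload 5.6 kg.
Tool frame: the origin (TCP) lies midway between the tips of the shut fingers; the grasp point (between the pads) lies 19 mm behind it; z points along the fingers, y is the line along which they close (so a half turn about z gives the same grasp; the last joint's range is limited). The gripper opens to 92 mm and grips with 3 to 60 N. Pads are 20 mm wide; open, the fingers measure 128 mm over their backs; the gripper's body (75 mm by 189 mm) begins 69 mm behind the grasp point.
Start: joints at [1.058, 0.468, -0.012, 1.603, 0.006, 1.071, -0.056], TCP at [0.294, -0.58, 0.215] pointing down, gripper open.
Joint ranges: [-2.53, 2.53], [-0.31, 2.02], [-1.57, 1.55], [0.28, 2.44], [-1.29, 4.43], [0.15, 1.84], [-2.92, 2.92]. Speed limits (rad/s): [2.57, 2.57, 3.14, 3.14, 3.14, 3.14, 3.14].

INTERFACE

Orientations are given as a 3x3 rotation matrix whose columns are the frame's x, y, z axes.
In Python, from station import env, effector, solver, viewer, workorder, search_frame, tip_of gives the robot as it stands. Calls block until the motion is done:
- env.reach(position, orientation): joint-space move of the TCP to a pose.
- env.movel(position, frame=None, rate=0.15): straight line of the TCP; frame=None keeps the orientation; rate is the mean speed in m/s.
- env.goto_joints(angles): joint-space move.
- effector.release() and effector.grasp(squeeze=None): open the fingers fully, or close them until they stop; squeeze is the grip in N (None keeps the last).
- env.pause(seconds).
- solver.inverse_kinematics(position, orientation): joint angles nearest the present ones, or None.
- env.sense(): the state.
- viewer.read_camera(name): name is "side" or "top" or "wrist"; returns (picture, depth): 420x560x3 uint8, red, green, blue; 420x560 float32, m along the optical axis (not along the pixel's ray), 0 where there is no reading.
- viewer.camera_info(name): a dict with "intrinsics" (3x3 intrinsics, pixels), "eye" and "rotation" of the camera in the world; the wrist camera has in their place "T_tool_cam" (4x4, takes a point from camera to tool coordinates, whose origin is the TCP and whose axes are the flange's). Camera axes: x right, y up, looking along -z (the intrinsics and any distortion apply to the point x, -y, -z); pixel columns grow to the right and rows downward; lengths in m; the calibration is good to about 2 mm. A picture is of the moment at which its call begins: read the wrist's pose just before it. camera_info takes no time and is no camera call.
A pose or a line that the arm cannot do raises env.PlanningError and nothing moves.
- workorder.finish_job(): hands the job in; it is judged then, once.
Trained networks look in the newest picture that a camera, given by its name, has taken for a name from the list of things; names that differ only in an ending like _2 or _b are one class to them, and where a whole thing is asked for, a point or a joint stands for the part that bears it (a point fixed in the world has none). Each returns a list of dicts, best first, with "score" (0 to 1); they miss things now and then, are a little off and sometimes report something else, mostly with a low value. They report only what shows in the picture. A call takes as long as a camera call. They do not tell look-alikes from the thing itself.
- search_frame(camera, name): "at" ([x, y, z] in m, in world coordinates, good to about 4 mm: the middle of the surface that is visible of it).
- tip_of(camera, name): "at" ([x, y, z] in m, in world coordinates, good to about 4 mm: a listed point, or the origin of a listed thing).
The state is a dict: "t": time; "joint_positions": joint angles; "joint_velocities": joint speeds; "tau": joint torques, N m; "ee_pos": TCP position; "tcp_rot": TCP orientation; "wrist_force": force on the tool from outside, world axes, zero at the start; "moment": the same for the moment, N m; "gripper_width": finger opening in m; "grasp_force": force on a finger pad.
Only numpy, scipy, OpenCV 4.12 (cv2) and the standard library are available. Lean on these libraries where they do the work, as an engineer would, in place of code of your own. Each camera call takes 0.05 s, during which the arm holds its last target. There are 200 camera calls.

TASK

The tea strainer stands behind the clear canister and the glass tumbler: before you move the strainer, take both of those out of the way and stand them in the steel tray, then set the strainer upright in the middle of the saucer. Only when it is there put the canister back on the round coaster and the tumbler back on the six-sided one, each upright in the middle of its coaster. Let nothing tip over, and leave the bamboo spatula and the honey jar where they are.

Things in the scene. Friction and masses are not known exactly. Their poses are not given: they have to be found in the camera images.
- canister: Clear acrylic round canister with a white press-button lid, loose, upright: diameter 64 mm the whole way up, 112 mm high plus a steel button of 24 mm diameter 5 mm high on top; about 0.3 kg. Origin at the centre of its underside, z up along its axis. Starts in the middle of the round coaster.
- tumbler: Straight empty glass tumbler, loose, open end up: outer diameter 62 mm, 100 mm high, wall 4 mm, about 0.22 kg. Origin at the centre of its underside, z up along its axis. Starts in the middle of the six-sided coaster.
- strainer: Steel tea strainer, loose, 0.08 kg: upright perforated round basket, outer diameter 56 mm, 40 mm high, open on top; flat handle 12 mm wide, 4 mm thick, level along +x to 94 mm from the axis, 36 mm up. Origin: centre of its underside, z up. Starts on the board, about 80 mm beyond the axes of canister and tumbler, which are too tall and close for a gripper to come down on it. May face any way on the saucer.
- round_coaster: Flat round dark coaster, diameter 84 mm, 4 mm thick, fixed on a bamboo board (8 mm thick, 220 by 250 mm) on the counter. Origin: centre of its underside, 8 mm above the counter; its x points along the board, roughly away from the robot. The other coaster lies 108 mm away along its y, on either side. Home of the canister.
- hex_coaster: Flat six-sided dark coaster, 88 mm across its corners, 76 mm across its flats, 4 mm thick, fixed on the same board beside the round one; origin at the centre of its underside, axes parallel to the round coaster's. Home of the tumbler.
- tray: Low open rectangular steel tray, fixed on the counter to the left or right of the board: 240 mm along its x, 130 mm along its y, 14 mm high, walls and floor 3 mm thick. Origin at the centre of its underside. Side area, with room for the canister and the tumbler one behind the other along x.
- saucer: Round terracotta saucer, fixed on the counter on the other side of the board from the tray: rim diameter 144 mm, 14 mm high, flat inner floor about 90 mm across, 5 mm above the underside. Origin at the centre of its underside.
- honey_jar: Small honey jar with a steel lid, loose, 44 mm diameter, 60 mm high, at a back corner of the board, 95 mm from the strainer; a fixed steel shaker of the same size stands at the other back corner. Leave alone. Origin at the centre of its underside.
- spatula: Short bamboo spatula, loose, 200 mm long and about 20 mm high at most, lying on the counter between the robot and the board. Leave alone. Its origin lies near its middle, x along it.
Mind the look-alikes: they are no part of the job. What is shaped like the strainer but orange is not meant.

How it is judged:
On the way, in this order (a step that is already met when the one before it is completed fails the run):
1. the canister and the tumbler stand upright and released in the tray while the strainer is still in its place (moved less than 30 mm) (x of canister in the frame of tray between -0.11 and 0.11 m and y of canister in the frame of tray between -0.055 and 0.055 m and z of each of canister, tumbler in the frame of tray below 0.009 m and angle between each of canister, tumbler's own z axis and vertical below 0.1 rad and x of tumbler in the frame of tray between -0.11 and 0.11 m and y of tumbler in the frame of tray between -0.055 and 0.055 m and contact force between each of canister, tumbler and the fingers below 0.2 N and linear speed of each of canister, tumbler below 0.02 m/s and distance of strainer from where it was at the start of the episode below 0.03 m), for 0.2 s.
2. the strainer stands upright and released in the middle of the saucer (within 15 mm) while the canister and the tumbler still stand in the tray (x of canister in the frame of tray between -0.11 and 0.11 m and y of canister in the frame of tray between -0.055 and 0.055 m and z of each of canister, tumbler in the frame of tray below 0.009 m and angle between each of canister, tumbler, strainer's own z axis and vertical below 0.1 rad and x of tumbler in the frame of tray between -0.11 and 0.11 m and y of tumbler in the frame of tray between -0.055 and 0.055 m and horizontal distance between strainer and saucer below 0.015 m and z of strainer in the frame of saucer below 0.009 m and contact force between strainer and the fingers below 0.2 N and linear speed of strainer below 0.02 m/s), for 0.2 s.
At the end, for the whole second after the job is handed in: The canister stands upright on the round coaster and the tumbler upright on the six-sided one, each within 12 mm of its coaster's centre; the strainer stands upright on the saucer's floor within 15 mm of its centre; all are released and at rest (horizontal distance between canister and round_coaster below 0.012 m and z of canister in the frame of round_coaster below 0.008 m and angle between each of canister, tumbler, strainer's own z axis and vertical below 0.1 rad and horizontal distance between tumbler and hex_coaster below 0.012 m and z of tumbler in the frame of hex_coaster below 0.008 m and horizontal distance between strainer and saucer below 0.015 m and z of strainer in the frame of saucer below 0.009 m and contact force between each of canister, tumbler, strainer and the fingers below 0.2 N and linear speed of each of canister, tumbler, strainer below 0.02 m/s); the robot touches nothing.
It fails at once if the spatula was moved more than 20 mm (distance of spatula from where it was at the start of the episode above 0.02 m).
It fails at once if the honey jar was moved more than 20 mm (distance of honey_jar from where it was at the start of the episode above 0.02 m).
It fails at once if the canister, the tumbler or the strainer tipped over (angle between any of canister, tumbler, strainer's own z axis and vertical above 0.6 rad).
It also fails if it takes over 128 s, if anything falls off the work surface, if the arm or the gripper's body presses on something with over 40 N, if the wrist force passes 120 N, or if a joint passes its speed limit or range.

## Working session

There is one attempt and no reset: what is moved stays moved. The work goes in short steps, each a Python script; the robot and the scene stay as the last script left them, time stands still between calls to the robot, and variables do not carry over. Pictures are saved under pics/ and viewed, at most 14 in all, crops included, and the job is handed in when it is done.

```bash
mkdir -p pics; ls; python3 - <<'E'
from station import env, effector, solver, viewer, workorder, search_frame, tip_of
import cv2, numpy as np
for c in ("top","side"):
    p,d=viewer.read_camera(c); cv2.imwrite(f"pics/{c}0.png",p[:,:,::-1]); np.save(f"pics/{c}0.npy",d)
    i=viewer.camera_info(c); print(c,{k:np.round(v,3).tolist() if not isinstance(v,str) else v for k,v in i.items()})
    for n in "canister tumbler strainer round_coaster hex_coaster tray saucer honey_jar spatula".split():
        print(n,"S",[(np.round(r["at"],3).tolist(),round(r["score"],2)) for r in search_frame(c,n)[:3]],"T",[(np.round(r["at"],3).tolist(),round(r["score"],2)) for r in tip_of(c,n)[:3]])
s=env.sense();print(s["ee_pos"],s["tcp_rot"],s["t"],s["gripper_width"])
E
```

```text
pics
top {'intrinsics': [[436.077, 0.0, 277.921], [0.0, 436.077, 206.425], [0.0, 0.0, 1.0]], 'eye': [0.457, -0.007, 0.937], 'rotation': [[-0.005, 0.986, -0.168], [-1.0, -0.006, -0.008], [-0.009, 0.167, 0.986]]}
canister S [([0.569, 0.066, 0.124], 0.59)] T [([0.577, 0.072, 0.013], 0.77)]
tumbler S [([0.591, -0.034, 0.047], 0.85)] T [([0.589, -0.031, 0.011], 0.97)]
strainer S [([0.848, -0.061, 0.025], 0.73), ([0.646, 0.027, 0.024], 0.66)] T [([0.638, 0.032, 0.01], 0.84), ([0.853, -0.067, -0.0], 0.7)]
round_coaster S [([0.546, 0.062, 0.014], 0.73)] T [([0.571, 0.074, 0.01], 0.58)]
hex_coaster S [([0.562, -0.038, 0.015], 0.5), ([0.35, 0.019, 0.003], 0.46)] T [([0.583, -0.035, 0.012], 0.8)]
tray S [([0.514, -0.305, 0.003], 0.9)] T [([0.514, -0.304, -0.006], 0.69)]
saucer S [([0.488, 0.345, 0.005], 0.7)] T [([0.491, 0.335, 0.001], 0.58)]
honey_jar S [([0.672, -0.06, 0.069], 0.81)] T [([0.679, -0.061, 0.006], 0.59)]
spatula S [([0.35, 0.02, 0.004], 0.63)] T [([0.39, 0.018, -0.001], 0.79)]
side {'intrinsics': [[437.593, 0.0, 281.649], [0.0, 437.593, 201.486], [0.0, 0.0, 1.0]], 'eye': [0.154,
[... 502 characters left out ...]
0.68), ([0.58, -0.036, 0.01], 0.58)]
hex_coaster S [([0.559, -0.023, 0.008], 0.78)] T [([0.582, -0.03, 0.008], 0.51)]
tray S [([0.512, -0.301, 0.004], 0.97)] T [([0.521, -0.299, 0.002], 0.66), ([0.573, 0.069, 0.012], 0.58)]
saucer S [([0.491, 0.34, 0.007], 0.98)] T [([0.491, 0.333, -0.0], 0.62), ([0.677, -0.063, 0.004], 0.52)]
honey_jar S [([0.672, -0.053, 0.058], 0.93)] T [([0.675, -0.063, 0.006], 0.86)]
spatula S [([0.353, 0.022, 0.003], 0.96)] T [([0.397, 0.022, 0.001], 0.56)]
[ 0.29422967 -0.57961081  0.21458564] [[ 8.91670923e-01  4.52684176e-01 -3.66475143e-05]
 [ 4.52684174e-01 -8.91670923e-01 -6.10656929e-05]
 [-6.03209958e-05  3.78607530e-05 -9.99999997e-01]] 1.9 0.09218010951065622
```

View pics/top0.png

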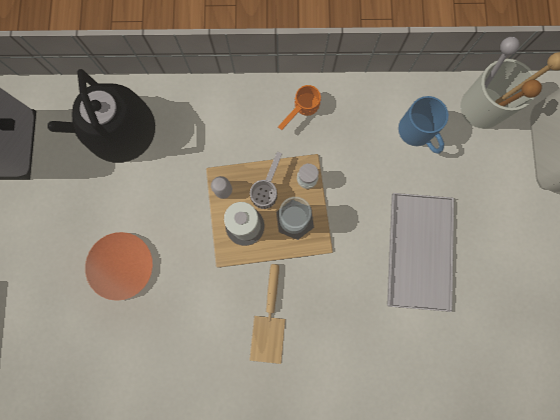

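View pics/side0.png

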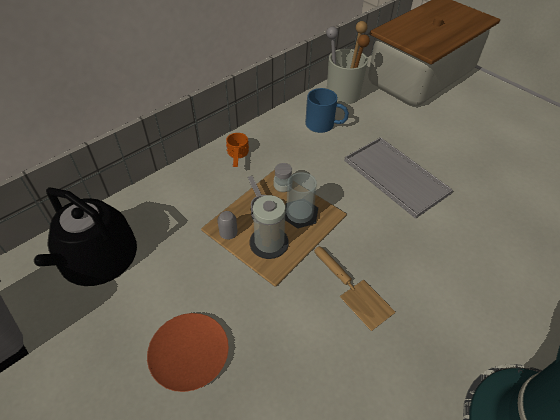

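Top view: canister lid at (241,218), tumbler (295,215), strainer basket (264,193) with its handle running to (280,155), jar (308,176), orange decoy (307,100), tray on the right and saucer on the left. I'll overlay my estimated poses on the picture to check them.

```bash
cat > h.py <<'E'
from station import env, effector, solver, viewer, workorder, search_frame, tip_of
import numpy as np, cv2
def proj(c,P):
    i=viewer.camera_info(c); q=(np.atleast_2d(P)-i["eye"])@np.asarray(i["rotation"])
    q=q*[1,-1,-1]; K=np.asarray(i["intrinsics"]); u=q@K.T; return u[:,:2]/u[:,2:]
def circ(x,y,z,r,n=60):
    a=np.linspace(0,2*np.pi,n); return np.c_[x+r*np.cos(a),y+r*np.sin(a),np.full(n,z)]
def R(yaw):
    c,s=np.cos(yaw),np.sin(yaw); return np.array([[c,s,0],[s,-c,0],[0,0,-1.]])
def overlay(c,img,curves,box,k,name):
    x0,y0,x1,y1=box; im=cv2.resize(img[y0:y1,x0:x1,::-1],None,fx=k,fy=k,interpolation=cv2.INTER_CUBIC)
    for P,col in curves:
        p=((proj(c,P)+.5-[x0,y0])*k).round().astype(np.int32); cv2.polylines(im,[p],False,col,1)
    cv2.imwrite(name,im)
E
python3 - <<'E'
from h import *
G=(0,255,0);B=(255,0,0);Y=(0,255,255)
s=(.656,.026); hd=np.deg2rad(-17)
cv=[(circ(.573,.073,.124,.032),G),(circ(.585,-.034,.112,.031),G),(circ(.573,.073,.012,.042),B),(circ(.585,-.034,.012,.042),B),
(circ(*s,.048,.028),Y),(np.array([[*s,.046],[s[0]+.094*np.cos(hd),s[1]+.094*np.sin(hd),.046]]),Y)]
overlay("top",cv2.imread("pics/top0.png")[:,:,::-1],cv,(195,140,345,280),5,"pics/ov0.png")
t=.0
def rect(x,y,z,a,b,t):
    q=np.array([[a,b],[-a,b],[-a,-b],[a,-b],[a,b]])/2; c,s_=np.cos(t),np.sin(t)
    return np.c_[q@np.array([[c,s_],[-s_,c]])+[x,y],np.full(5,z)]
cv=[(circ(.491,.336,.014,.072),G),(circ(.491,.336,.005,.045),B),(rect(.515,-.303,.014,.24,.13,-.03),G)]
overlay("top",cv2.imread("pics/top0.png")[:,:,::-1],cv,(75,180,475,320),2,"pics/ov1.png")
E
```

```text
(no output)
```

View pics/ov0.png

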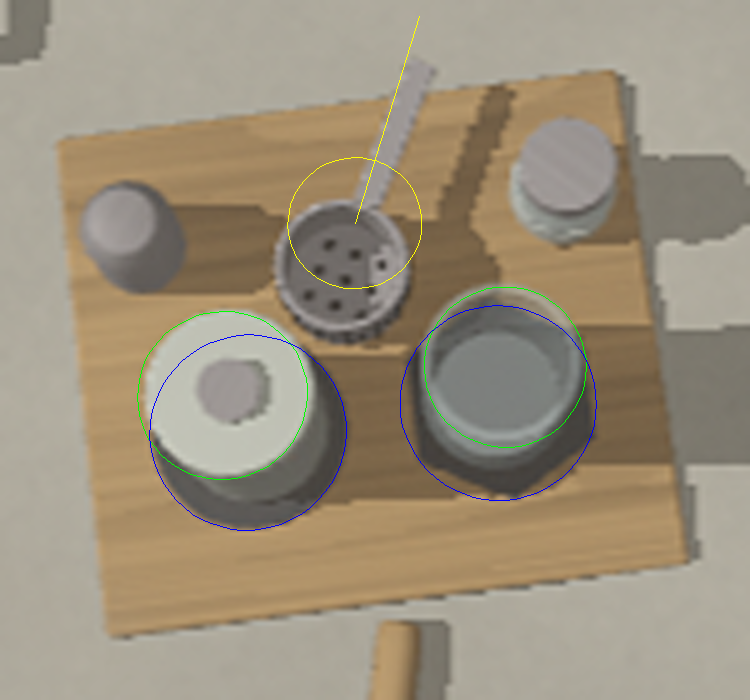

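View pics/ov1.png

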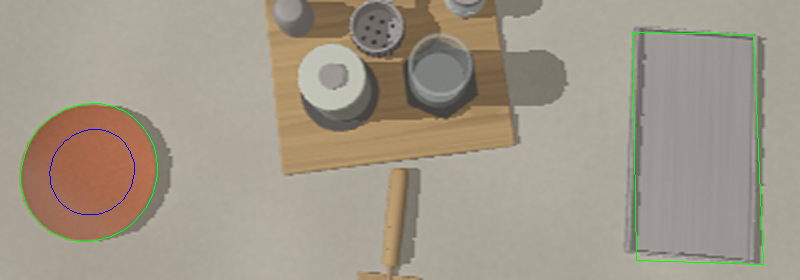

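Canister, tumbler, saucer and tray overlays fit. The strainer basket rim sits at (343,268) in the crop rather than the predicted (355,223), so I correct it to about (0.638, 0.031) with the handle at about -22°. I'll move the tumbler first.

```bash
cat >> h.py <<'E'
CAN=np.array([.573,.072]); TUM=np.array([.585,-.034]); TT=np.array([.570,-.304]); TC=np.array([.458,-.303])
BY=.1; HI=.20
def st(tag):
    s=env.sense(); print(tag,"t",round(s["t"],1),"p",np.round(s["ee_pos"],3),"w",round(s["gripper_width"],4),"f",round(float(np.max(s["grasp_force"])),1),"wf",np.round(s["wrist_force"],1)); return s
def pick(p,z,yaw,N=20,hi=HI):
    env.movel([*p,hi],R(yaw),rate=.3); env.movel([*p,z],rate=.15); st("at")
    effector.grasp(N); st("gripped"); env.movel([*p,hi],rate=.12); st("lifted")
def put(p,z,yaw,hi=HI):
    env.movel([*p,hi],R(yaw),rate=.25); env.movel([*p,z+.02],rate=.15); env.movel([*p,z],rate=.04); env.pause(.2); st("down")
    effector.release(); env.pause(.2); env.movel([*p,hi],rate=.15); st("released")
E
python3 - <<'E'
from h import *
effector.release()
env.reach([*TUM,.25],R(BY)); st("above")
pick(TUM,.068,BY)
put(TT,.060,0)
E
```

```text
above t 4.3 p [ 0.585 -0.035  0.25 ] w 0.0919 f 0.0 wf [-0.6  0.2  0.1]
at t 5.7 p [ 0.586 -0.034  0.069] w 0.092 f 0.0 wf [ 0.6 -0.5  0.2]
gripped t 6.2 p [ 0.585 -0.034  0.068] w 0.0629 f 20.0 wf [-0.8  0.9  2.4]
lifted t 7.5 p [ 0.584 -0.034  0.199] w 0.0625 f 20.0 wf [ 0.3 -0.3 -2.8]
down t 10.5 p [ 0.57  -0.304  0.06 ] w 0.0626 f 20.0 wf [-0.5 -0.5 -2.1]
released t 12.4 p [ 0.569 -0.304  0.199] w 0.0918 f 0.0 wf [-0.3 -0.1 -0.1]
```

```bash
python3 - <<'E'
from h import *
pick(CAN,.068,BY)
put(TC,.0595,0)
env.movel([.46,-.15,.3],rate=.3)
p,_=viewer.read_camera("top")
for n in "canister tumbler strainer round_coaster hex_coaster saucer".split():
    print(n,[(np.round(r["at"],3).tolist(),round(r["score"],2)) for r in tip_of("top",n)[:2]])
G=(0,255,0);B=(255,0,0);Y=(0,255,255)
a=np.deg2rad(np.arange(0,361,60)+5.7); hexa=np.c_[TUM[0]+.044*np.cos(a),TUM[1]+.044*np.sin(a),0*a+.012]
s=(.638,.031);hd=np.deg2rad(-22)
overlay("top",p,[(circ(*CAN,.012,.042),G),(hexa,B),(circ(*s,.048,.028),Y),(np.array([[*s,.046],[s[0]+.094*np.cos(hd),s[1]+.094*np.sin(hd),.046]]),Y),(circ(*TT,.103,.031),G),(circ(*TC,.115,.032),G)],(195,140,465,320),2.9,"pics/ov2.png")
E
```

```text
at t 14.8 p [0.574 0.072 0.069] w 0.0918 f 0.0 wf [-0.   0.3 -1. ]
gripped t 15.4 p [0.573 0.072 0.068] w 0.0637 f 20.0 wf [ 0.  -0.9  2.9]
lifted t 16.6 p [0.572 0.072 0.199] w 0.0641 f 20.0 wf [ 0.5 -0.  -2.9]
down t 20.1 p [ 0.458 -0.303  0.059] w 0.0638 f 20.0 wf [-0.6 -0.2 -0.8]
released t 22.0 p [ 0.457 -0.303  0.199] w 0.0923 f 0.0 wf [-1.3  0.5  0.4]
canister []
tumbler [([0.573, -0.303, 0.003], 0.77)]
strainer [([0.64, 0.033, 0.01], 0.82), ([0.848, -0.068, 0.002], 0.68)]
round_coaster [([0.572, 0.072, 0.011], 0.78)]
hex_coaster [([0.583, -0.038, 0.011], 0.88)]
saucer [([0.488, 0.338, -0.002], 0.84), ([0.568, 0.075, 0.01], 0.69)]
```

View pics/ov2.png

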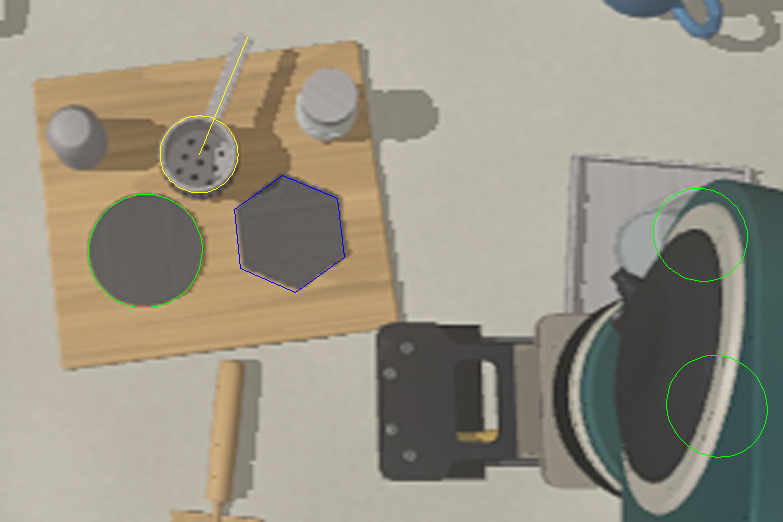

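Coaster outlines and the strainer overlay match; the arm hides most of the tray. Next is the strainer, gripped at 45° clear of the handle, jar and shaker. I'll check the tray once the arm has moved.

```bash
python3 - <<'E'
from h import *
S=np.array([.638,.032]); SA=np.array([.490,.337]); y=-np.pi/4
env.movel([*S,.2],R(y),rate=.25); st("above")
p,_=viewer.read_camera("side"); q,_=viewer.read_camera("top")
overlay("side",p,[(circ(*TT,.103,.031),(0,255,0)),(circ(*TC,.115,.032),(0,255,0))],(270,100,470,240),4,"pics/ov3.png")
env.movel([*S,.08],rate=.15); env.movel([*S,.023],rate=.05); st("low")
E
```

```text
above t 24.3 p [0.638 0.031 0.2  ] w 0.0916 f 0.0 wf [-0.2  0.1 -0.1]
low t 26.7 p [0.638 0.032 0.023] w 0.0917 f 0.0 wf [-0.3 -0.5  0.2]
```

View pics/ov3.png

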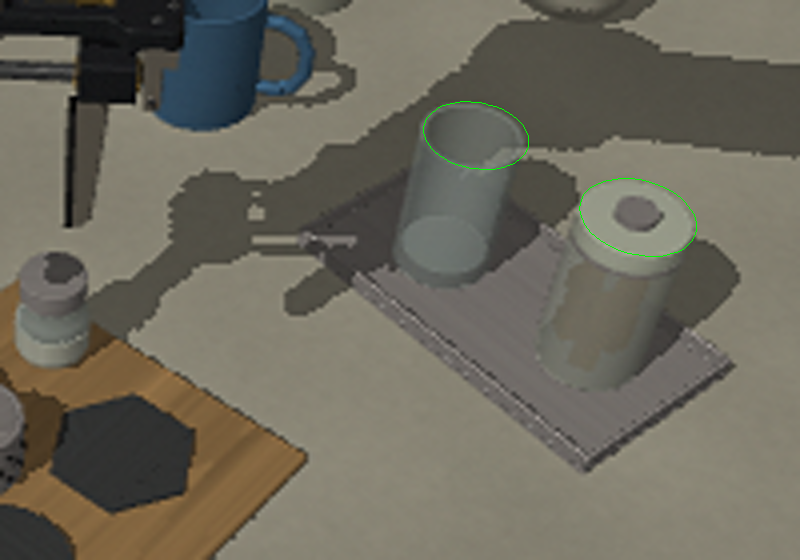

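Both vessels stand upright in the tray: tumbler rim at (475,135), canister lid at (637,218), both matching the prediction. I'll grip the strainer and place it.

```bash
python3 - <<'E'
from h import *
S=np.array([.638,.032]); SA=np.array([.490,.337]); y=-np.pi/4
effector.grasp(10); s=st("grip")
if s["gripper_width"]>.05:
    env.movel([*S,.18],rate=.12); st("lift")
    env.movel([*SA,.18],rate=.25); st("over")
    p,_=viewer.read_camera("top"); hd=np.deg2rad(-22)
    cv2.imwrite("pics/t4.png",p[:,:,::-1])
    w,_=viewer.read_camera("wrist"); cv2.imwrite("pics/w4.png",w[:,:,::-1])
    p,_=viewer.read_camera("side")
    overlay("side",p,[(circ(*SA,.205,.028),(0,255,0)),(circ(*SA,.165,.028),(0,255,0)),(circ(*SA,.014,.072),(255,0,0))],(100,130,300,400),2.2,"pics/ov4.png")
E
```

```text
grip t 27.3 p [0.638 0.032 0.023] w 0.0553 f 10.0 wf [-0.4 -0.4  0.5]
lift t 28.8 p [0.637 0.032 0.179] w 0.0554 f 10.0 wf [-0.4 -0.  -0.3]
over t 30.5 p [0.49  0.336 0.18 ] w 0.0555 f 10.0 wf [-0.6 -0.1 -1.8]
```

View pics/ov4.png

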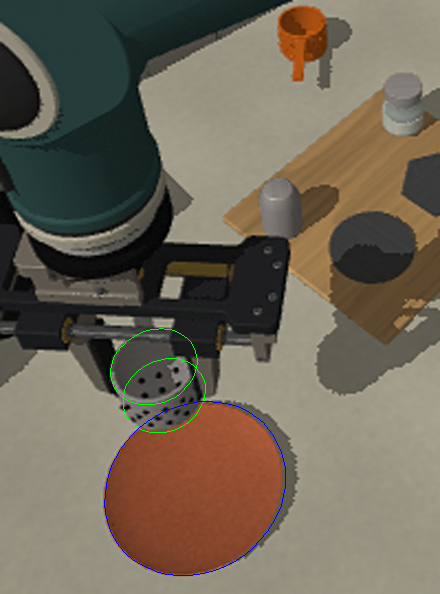

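The strainer hangs level and centred between the fingers at (160,380), and the saucer outline fits. I'll lower it.

```bash
python3 - <<'E'
from h import *
SA=np.array([.490,.337])
env.movel([*SA,.05],rate=.15); env.movel([*SA,.020],rate=.03); env.pause(.2); st("down")
effector.release(); env.pause(.2); env.movel([*SA,.2],rate=.12); st("up")
env.movel([.46,-.1,.25],R(0),rate=.3)
p,_=viewer.read_camera("top")
print([(np.round(r["at"],3).tolist(),round(r["score"],2)) for n in("strainer","saucer") for r in tip_of("top",n)[:2]])
overlay("top",p,[(circ(*SA,.045,.028),(0,255,0)),(circ(*SA,.014,.072),(255,0,0))],(70,200,190,320),4,"pics/ov5.png")
E
```

```text
down t 33.0 p [0.49  0.337 0.02 ] w 0.0554 f 10.0 wf [-0.5 -0.8 -1.1]
up t 35.5 p [0.49  0.337 0.199] w 0.0916 f 0.0 wf [ 1.  -0.2  0.4]
[([0.852, -0.067, 0.0], 0.91), ([0.491, 0.337, 0.007], 0.7), ([0.488, 0.337, 0.002], 0.57)]
```

View pics/ov5.png

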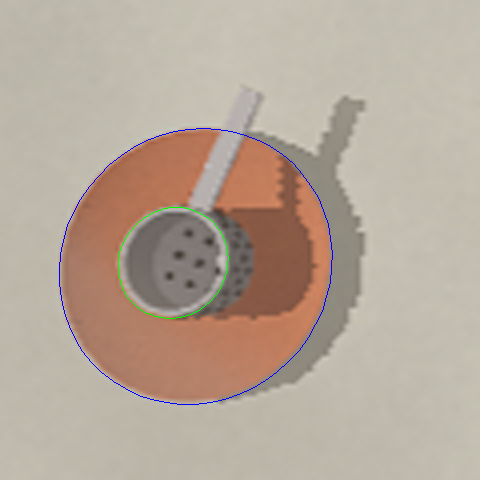

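The strainer stands upright in the middle of the saucer, with its rim at (174,262) on the prediction. I'll return the canister, then the tumbler.

```bash
python3 - <<'E'
from h import *
pick(TC,.060,0); put(CAN,.0685,BY)
pick(TT,.060,0); put(TUM,.0685,BY)
env.movel([.45,-.30,.3],rate=.3); st("away")
p,_=viewer.read_camera("top")
for n in "canister tumbler strainer honey_jar spatula".split():
    print(n,[(np.round(r["at"],3).tolist(),round(r["score"],2)) for r in tip_of("top",n)[:2]])
G=(0,255,0)
overlay("top",p,[(circ(*CAN,.124,.032),G),(circ(*TUM,.112,.031),G)],(75,140,345,320),2.9,"pics/ov6.png")
E
```

```text
at t 39.2 p [ 0.459 -0.303  0.061] w 0.0918 f 0.0 wf [0.6 0.3 0.8]
gripped t 39.8 p [ 0.458 -0.303  0.06 ] w 0.0636 f 20.0 wf [-1.   0.6  2.8]
lifted t 41.1 p [ 0.458 -0.303  0.199] w 0.0639 f 20.0 wf [-0.4  1.  -1.9]
down t 44.5 p [0.573 0.072 0.069] w 0.0638 f 20.0 wf [-3.5  0.2  6.1]
released t 46.3 p [0.572 0.072 0.199] w 0.0919 f 0.0 wf [ 0.7 -0.2 -0.2]
at t 48.8 p [ 0.571 -0.304  0.061] w 0.092 f 0.0 wf [0.5 0.2 1.3]
gripped t 49.4 p [ 0.57  -0.304  0.06 ] w 0.0627 f 20.0 wf [0.7 0.6 3.2]
lifted t 50.7 p [ 0.57  -0.304  0.199] w 0.0628 f 20.0 wf [-0.4 -0.  -2.6]
down t 53.7 p [ 0.585 -0.034  0.069] w 0.0626 f 20.0 wf [-2.6  1.3  6.7]
released t 55.5 p [ 0.584 -0.034  0.199] w 0.0915 f 0.0 wf [ 0.7 -0.4  0.1]
away t 56.7 p [ 0.45  -0.299  0.299] w 0.092 f 0.0 wf [-0.1  0.1  0.4]
canister [([0.576, 0.074, 0.013], 0.85)]
tumbler [([0.588, -0.033, 0.013], 0.64)]
strainer [([0.848, -0.063, 0.001], 0.87), ([0.491, 0.337, 0.005], 0.68)]
honey_jar [([0.675, -0.06, 0.008], 0.6)]
spatula [([0.392, 0.02, -0.001], 0.78)]
```

View pics/ov6.png

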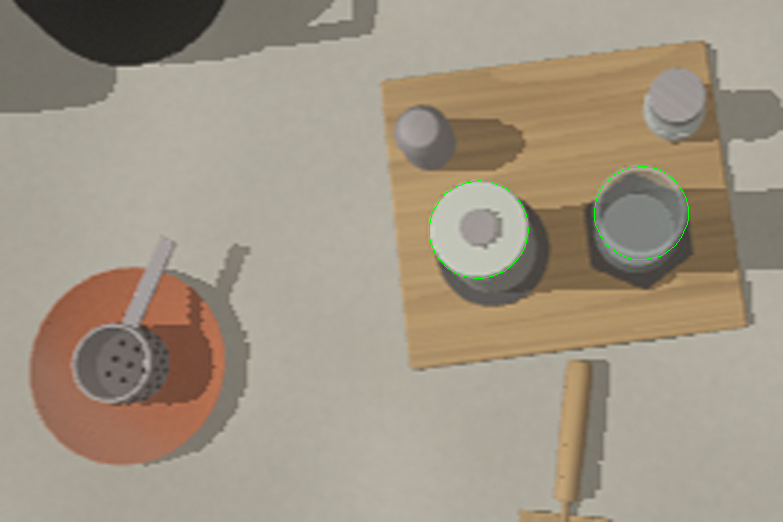

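Canister (478,229) and tumbler (641,212) stand upright in the middle of their coasters, and the strainer is in the saucer. The jar and spatula have not moved, so I'm handing it in.

```bash
python3 - <<'E'
from h import *
print(workorder.finish_job())
E
```

```text
the job is handed in; nothing more can be done
None
```

The job is handed in, with no verdict returned: in the last camera check the strainer stood in the middle of the saucer, the canister and tumbler were centred upright on their coasters, and the honey jar and spatula had not moved (about 57 s of the 128 s used).

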